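Put the archive's stamps back in their tins

ROBOT

A 6-joint arm with a two-finger parallel gripper is mounted at the origin on the work surface. World frame = base frame: x ahead of the robot, y to its left, z up, the work surface at z = 0. Lengths are in m, angles in rad, forces in N, time in s.
With the tool pointing down it reaches from about 0.325 to 0.75 m from the base axis. Payload 7.6 kg.
Tool frame: the origin (TCP) lies at the centre of the arm's flange, where the gripper is bolted on; the fingertips stand 173 mm ahead of it and the grasp point (between the pads) lies 155 mm ahead of it; z points along the fingers, y is the line along which they close (so a half turn about z gives the same grasp; the last joint's range is limited). The gripper opens to 85 mm and grips with 20 to 120 N. Pads are 22 mm wide; open, the fingers measure 114 mm over their backs; the gripper's body (76 mm by 85 mm) begins 54 mm behind the grasp point. The pads swing forward as they close: fully open they stand 13 mm farther back than shut.
Start: joints at [1.068, 0.052, 1.401, -0, 1.689, -0.07], TCP at [0.22, 0.477, 0.405] pointing down, gripper open.
Joint ranges: [-2.9, 2.9], [-0.91, 2.17], [0.12, 2.37], [-1.06, 4.2], [0.26, 2.73], [-2.93, 2.93]. Speed limits (rad/s): [2.57, 2.57, 3.01, 3.14, 3.14, 3.14].

INTERFACE

Orientations are given as a unit quaternion [w, x, y, z].
In Python, from station import robot gives the robot as it stands.
- The arm moves only by the tool jog_arm, never from a script. Its argument "commands" is a list that holds one entry, the list of rows, each a list of 7 numbers: the shift along the tool's x, y, z each as a share of 120 mm, from -1 to 1, then the turn, a rotation vector about the tool's x, y, z each as a share of 0.08 rad, from -1 to 1, then the opening, from 0 (shut) to 1 (fully open). In form: [[[tx, ty, tz, wx, wy, wz, jaw], ...]]. A call has 1 to 12 rows; each row shifts and turns the commanded pose from where the row before left it, along the tool's axes as they then stand; what a row does not reach is not made up. A row lasts 1/12 s, in which the tool goes at most 41.7 mm and 7.16 degrees, less where a joint would pass 70% of its speed; a pose out of reach is approached as far as the arm can. A call with a number of a shift or a turn outside -1 to 1 is refused whole. A call with a gripper value outside its range is refused whole. The fingers move at their own pace and stop on an object; the grip force is fixed at half the most. Time passes only in rows, so rows that do not move let the fingers close. It gives the time, the measured TCP pose, the force, the opening and the grip force at its end, in the units of the state.
- robot.read_state(): the state, without advancing time (a new reading comes with each control period).
- robot.capture(name): name is "side" or "top"; returns a dict with "frame" (420x560x3 uint8, red, green, blue), "z_map" (420x560 float32, m along the optical axis (not along the pixel's ray), 0 where there is no reading), "fx", "fy", "cx", "cy" (pixels), "eye" and "attitude" of the camera in the world. Camera axes: x right, y down, z forward; pixel columns grow to the right and rows downward; lengths in m; the calibration is good to about 2 mm. A picture is of the moment at which its call begins.
- robot.finish_job(): hands the job in; it is judged then, once.
Trained networks look in a picture, given as the dict that the camera call returned (one of the last four; its "shot" number tells which), for a name from the list of things; names that differ only in an ending like _2 or _b are one class to them, and where a whole thing is asked for, a point or a joint stands for the part that bears it (a point fixed in the world has none). Each returns a list of dicts, best first, with "conf" (0 to 1); they miss things now and then, are a little off and sometimes report something else, mostly with a low value. They report only what shows in the picture. A call takes as long as a camera call. They do not tell look-alikes from the thing itself.
- robot.look_for(picture, label): "bbox" ([centre column, centre row, width, height] in pixels, round what is visible of it).
The state is a dict: "time": time; "q": joint angles; "qd": joint speeds; "joint_torque": joint torques, N m; "ee_pos": TCP position; "orientation": TCP orientation; "force": force on the tool from outside, world axes, zero at the start; "wrist_torque": the same for the moment, N m; "finger_gap": finger opening in m; "finger_force": force on a finger pad.
Only numpy, scipy, OpenCV 4.12 (cv2) and the standard library are available. Lean on these libraries where they do the work, as an engineer would, in place of code of your own. Each camera call takes 0.05 s, during which the arm holds its last target. There are 200 camera calls.

TASK

Tidy the registry desk: stand each of the four wooden stamps in the steel tin whose shape and size match its foot, flat on the felt inside the rim. Keep the stamps upright and set them down gently, without dropping or knocking any over, and leave all four standing at rest in their own tins.

Things in the scene. Friction and masses are not known exactly. Their poses are not given: they have to be found in the camera images.
- stamp_large_round: Wooden office stamp with a black rubber sole and a dark round foot, 56 mm diameter. Foot 24 mm high; on its centre an upright round pale wooden handle: neck 22 mm across at 34 mm up, straight 26 mm grip from 46 to 92 mm up, top at 98 mm. About 0.11 kg, loose, stands upright on the desk. Origin: centre of the underside; z up.
- stamp_small_round: Wooden office stamp with a black rubber sole and a dark round foot, 36 mm diameter. Foot 24 mm high; on its centre an upright round pale wooden handle: neck 22 mm across at 34 mm up, straight 26 mm grip from 46 to 92 mm up, top at 98 mm. About 0.11 kg, loose, stands upright on the desk. Origin: centre of the underside; z up.
- stamp_square: Wooden office stamp with a black rubber sole and a dark square foot, 46 x 46 mm (sides along its x and y). Foot 24 mm high; on its centre an upright round pale wooden handle: neck 22 mm across at 34 mm up, straight 26 mm grip from 46 to 92 mm up, top at 98 mm. About 0.11 kg, loose, stands upright on the desk. Origin: centre of the underside; z up.
- stamp_long: Wooden office stamp with a black rubber sole and a dark long narrow foot, 28 mm along its x by 76 mm along its y. Foot 24 mm high; on its centre an upright round pale wooden handle: neck 22 mm across at 34 mm up, straight 26 mm grip from 46 to 92 mm up, top at 98 mm. About 0.11 kg, loose, stands upright on the desk. Origin: centre of the underside; z up.
- tin_large_round: Shallow open steel large round tin, 70 mm diameter inside (78 outside), dark felt floor; the rest for the stamp with the foot of the same shape and size, 7 mm play all round. Floor 4 mm above the desk; rim 4 mm thick, its top 10 mm above the desk. Fixed. Origin: centre of the underside, at desk height; z up.
- tin_small_round: Shallow open steel small round tin, 50 mm diameter inside (58 outside), dark felt floor; the rest for the stamp with the foot of the same shape and size, 7 mm play all round. Floor 4 mm above the desk; rim 4 mm thick, its top 10 mm above the desk. Fixed. Origin: centre of the underside, at desk height; z up.
- tin_square: Shallow open steel square tin, 60 x 60 mm inside (68 outside), sides along its x and y, dark felt floor; the rest for the stamp with the foot of the same shape and size, 7 mm play all round. Floor 4 mm above the desk; rim 4 mm thick, its top 10 mm above the desk. Fixed. Origin: centre of the underside, at desk height; z up.
- tin_long: Shallow open steel long narrow tin, 42 mm along its x by 90 mm along its y inside (50 x 98 outside), dark felt floor; the rest for the stamp with the foot of the same shape and size, 7 mm play all round. Floor 4 mm above the desk; rim 4 mm thick, its top 10 mm above the desk. Fixed. Origin: centre of the underside, at desk height; z up.
Mind the look-alikes: they are no part of the job. Leave any blue look-alike of the stamp_long alone.

How it is judged:
By the outcome, as a careful person would: the job done as asked, in the order asked, and still so for the second after the job is handed in, with the robot touching nothing.
It also fails if it takes over 109 s, if anything falls off the work surface, if the arm or the gripper's body presses on something with over 40 N, if the wrist force passes 120 N, or if a joint passes its speed limit or range.

## Working session

There is one attempt and no reset: what is moved stays moved. The work goes in short steps, Python scripts to look and compute and a tool call to move; the robot and the scene stay as the last step left them, time stands still between calls to the robot, and variables do not carry over. Pictures are saved under pics/ and viewed, at most 14 in all, crops included, and the job is handed in when it is done.

Besides the shell and the picture viewer there is one more tool, called as name([rows], argument=value, ...), one row to a line, values as JSON. jog_arm: Moves the arm, as the interface text tells. Its arguments: {"type":"object","properties":{"commands":{"type":"array","items":{"type":"array","items":{"type":"array","items":{"type":"number","minimum":-1,"maximum":1}}}}},"required":["commands"]}

```bash
ls; mkdir -p pics; cat > h.py <<'E'
import numpy as np,cv2
from station import robot
from scipy.spatial.transform import Rotation as R
def att(p):
    a=np.array(p["attitude"],float)
    return a if a.shape==(3,3) else R.from_quat(a[[1,2,3,0]]).as_matrix()
def cloud(p):
    z=p["z_map"];v,u=np.indices(z.shape)
    c=np.stack([(u-p["cx"])/p["fx"]*z,(v-p["cy"])/p["fy"]*z,z],-1)
    w=c@att(p).T+np.array(p["eye"]);w[z<=0]=np.nan
    return w
def save(n,im): cv2.imwrite(f"pics/{n}.png",cv2.cvtColor(im,cv2.COLOR_RGB2BGR))
E
python3 - <<'E'
from h import *
s=robot.read_state();print(s)
for n in("top","side"):
    p=robot.capture(n);save(n+"0",p["frame"]);print(n,p["eye"],p["attitude"],p["fx"])
    w=cloud(p)
    np.savez(n+"0.npz",w=w,f=p["frame"])
    for l in ["stamp_large_round","stamp_small_round","stamp_square","stamp_long","tin_large_round","tin_small_round","tin_square","tin_long"]:
        for d in robot.look_for(p,l)[:3]:
            b=d["bbox"];c,r=int(b[0]),int(b[1]);print(l,round(d["conf"],2),np.round(b),np.round(w[r,c],3))
E
```

```text
pics
{'time': 0.0, 'q': array([ 1.06769451e+00,  5.28581250e-02,  1.40176532e+00,  6.78182880e-06,
        1.68860085e+00, -7.02805048e-02]), 'qd': array([-1.02889590e-03, -1.34674730e-04, -3.00480538e-04,  1.53497544e-04,
       -6.04374401e-05, -1.46404263e-03]), 'joint_torque': array([-7.71145569e-04, -3.81663001e+01, -3.60191917e+01, -1.98731623e-04,
        6.11740717e-03, -8.67923291e-06]), 'ee_pos': array([0.22015689, 0.47657465, 0.40384053]), 'orientation': array([-2.33928495e-04,  2.14724937e-01,  9.76674222e-01, -7.81571985e-04]), 'force': array([ 0.33358621,  0.31023599, -0.14690311]), 'wrist_torque': array([ 0.01516909, -0.033186  ,  0.00695574]), 'finger_force': 0.0, 'finger_gap': 0.08554579434761428}
top [0.42330768 0.00702422 0.92144319] [-0.04267676  0.7118693  -0.699897    0.03955997] 426.64847217379923
stamp_large_round 0.98 [405. 162.  34.  30.] [ 0.628 -0.251  0.06 ]
stamp_small_round 0.66 [168. 146.  25.  21.] [0.647 0.236 0.077]
stamp_square 0.59 [352. 229.  26.  24.] [ 0.484 -0.138  0.081]
stamp_long 0.91 [103. 218.  42.  16.] [0.503 0.368 0.049]
stamp_long 0.7
[... 379 characters left out ...]
55] 533.1121928081507
stamp_large_round 0.96 [398. 236.  25.  45.] [ 0.622 -0.266  0.053]
stamp_small_round 0.85 [270. 158.  12.  35.] [0.655 0.231 0.056]
stamp_square 0.92 [322. 244.  27.  41.] [ 0.477 -0.162  0.045]
stamp_square 0.53 [298. 193.  38.  22.] [0.638 0.092 0.003]
stamp_long 0.79 [198. 162.  26.  38.] [0.492 0.372 0.049]
stamp_long 0.57 [170. 173.  18.  32.] [0.399 0.37  0.052]
tin_large_round 0.77 [389. 299.  34.  26.] [ 0.48  -0.36   0.006]
tin_small_round 0.76 [351. 221.  20.  17.] [ 0.64  -0.104  0.004]
tin_square 0.62 [254. 206.  35.  21.] [ 0.51   0.135 -0.   ]
tin_square 0.46 [198. 163.  23.  35.] [0.489 0.363 0.05 ]
tin_long 0.63 [298. 193.  36.  19.] [0.64  0.099 0.003]
```

```bash
python3 - <<'E'
from h import *
f=np.load("top0.npz")["f"]
im=cv2.resize(f[120:300,60:490],None,fx=1.85,fy=1.85,interpolation=cv2.INTER_CUBIC);save("c1",im)
save("c2",cv2.resize(f[190:300,50:170],None,fx=5,fy=5,interpolation=cv2.INTER_CUBIC))
E
```

```text
(no output)
```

View pics/c1.png

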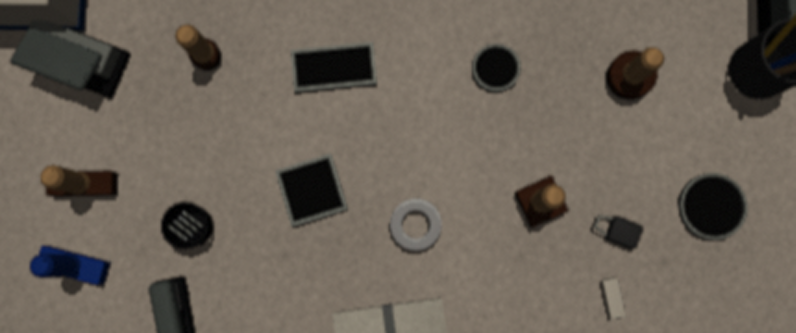

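View pics/c2.png

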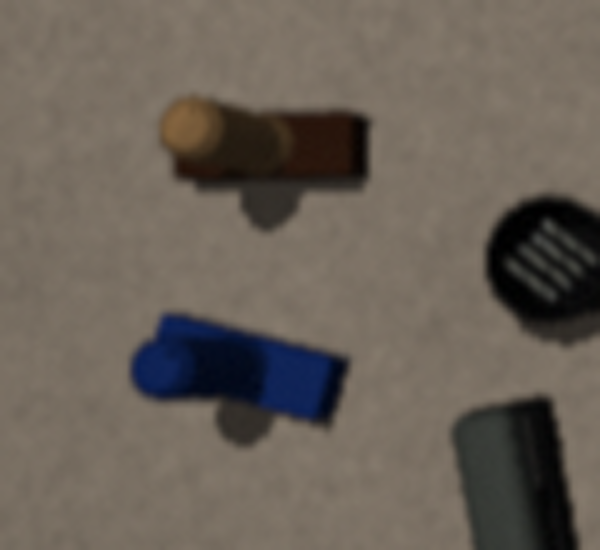

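View pics/side0.png

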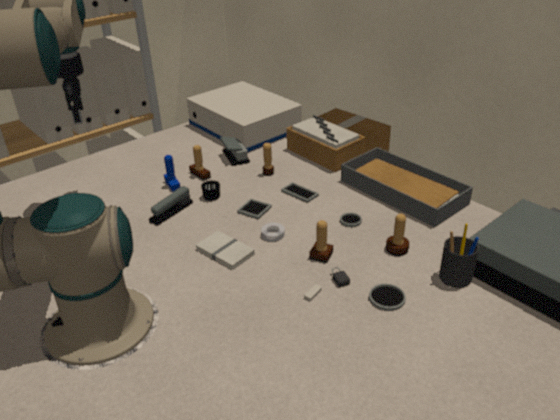

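The two long stamps are the brown one with a pale handle at top pixel (103,218) and a blue one at (98,265). The brown one fits the description, and the crop confirms it, so the blue one stays untouched. The other stamps and all four tins are clear, matching what the networks reported. Next I'll measure them precisely.

```bash
cat > meas.py <<'E'
from h import *
from scipy.optimize import least_squares
def handle(w,xy):
    P=w.reshape(-1,3);m=(np.hypot(*(P[:,:2]-xy).T)<.05)&(P[:,2]>.05)&(P[:,2]<.09)
    q=P[m]
    r=least_squares(lambda c:np.hypot(q[:,0]-c[0],q[:,1]-c[1])-.013,xy,loss="soft_l1",f_scale=.001)
    return r.x,m.sum(),np.sqrt(np.mean(r.fun**2))
def rect(P):
    (c,s,a)=cv2.minAreaRect((P*1000).astype(np.float32))
    if s[0]>s[1]: s=s[::-1];a+=90
    return np.round(c,1),np.round(s,1),round((a+90)%180-90 ,1)  # a = direction of SHORT side (x), deg from world x
E
python3 - <<'E'
from meas import *
S={"large":(.625,-.255),"small":(.65,.235),"square":(.482,-.145),"long":(.5,.37)}
T={"large":(.487,-.348),"small":(.646,-.097),"square":(.496,.111),"long":(.646,.096)}
D={n:np.load(n+"0.npz") for n in("top","side")}
for k,xy in S.items():
    allf=[]
    for n,d in D.items():
        w=d["w"];c,N,e=handle(w,xy);print(k,n,"handle",np.round(c*1000,1),N,round(e*1000,2))
        P=w.reshape(-1,3);m=(np.hypot(*(P[:,:2]-c).T)<.05)&(P[:,2]>.008)&(P[:,2]<.03)
        F=P[m,:2];print("  foot",m.sum(),rect(F))
        allf.append(F-c)
    print("  both",rect(np.vstack(allf)))
for k,xy in T.items():
    for n,d in D.items():
        w,f=d["w"],d["f"];g=f.max(-1)
        m=(np.hypot(w[...,0]-xy[0],w[...,1]-xy[1])<.06)&(g<35)
        F=w[m][:,:2];print("tin",k,n,"felt",m.sum(),rect(F))
        m=(np.hypot(w[...,0]-xy[0],w[...,1]-xy[1])<.06)&(w[...,2]>.006)&(w[...,2]<.02)
        F=w[m][:,:2];print("    rim",m.sum(),rect(F) if len(F)>5 else "")
E
```

```text
large top handle [ 625.6 -239.4] 89 4.39
  foot 384 (array([ 637.4, -254. ]), array([51.2, 54.9]), -52.4)
large side handle [ 638.2 -258.8] 158 1.7
  foot 305 (array([ 632.5, -263.2]), array([50.9, 54.9]), 40.3)
  both (array([ 4.2, -9.1]), array([54.8, 75.2]), 50.4)
small top handle [656.8 245.5] 90 0.5
  foot 120 (array([653. , 241.8]), array([26.9, 33.8]), 46.3)
small side handle [654.9 242.8] 106 2.91
  foot 84 (array([649.8, 234.7]), array([30.5, 33.2]), 47.7)
  both (array([-5.4, -6.4]), array([32.9, 35.4]), 46.3)
square top handle [ 489.4 -150.1] 45 0.32
  foot 314 (array([ 489.1, -149.6]), array([45.8, 46.1]), 25.4)
square side handle [ 487.5 -152.2] 155 1.48
  foot 287 (array([ 485.8, -154.2]), array([46.8, 47.9]), -62.3)
  both (array([-1.7, -0.9]), array([47.5, 49.7]), -64.7)
long top handle [501.2 380.8] 106 0.49
  foot 287 (array([500.4, 379.3]), array([26.9, 75.7]), 2.8)
long side handle [499.5 377.7] 107 2.5
  foot 173 (array([495.2, 375. ]), array([32.3, 79.5]), 7.8)
  both (array([-4. , -2.8]), array([32.3, 79.6]), 7.3)
tin large top felt 777 (array([ 489.1, -352. ])
[... 364 characters left out ...]
8]), 64.3)
tin small side felt 79 (array([650.2, -96.9]), array([31.5, 39.1]), 42.7)
    rim 80 (array([ 643.3, -103.9]), array([55.8, 58.1]), -34.6)
tin square top felt 695 (array([500.4, 116.5]), array([57. , 57.2]), 18.3)
    rim 363 (array([498.8, 115.6]), array([68.3, 68.3]), -71.4)
tin square side felt 146 (array([501.9, 119.9]), array([47.5, 50. ]), -72.1)
    rim 142 (array([496.2, 111.5]), array([71.9, 72.5]), -71.3)
tin long top felt 683 (array([647.4,  94.1]), array([38.9, 87.1]), 6.1)
    rim 408 (array([644.9,  93.5]), array([51.7, 98.1]), 7.2)
tin long side felt 121 (array([650.4,  97.8]), array([32.4, 77.5]), 3.8)
    rim 121 (array([641.1,  89.1]), array([ 56.8, 101.8]), 3.5)
```

```bash
cat > go.py <<'E'
import sys
from h import *
# usage: go.py x y z [yaw_deg world ccw] -> total shift in tool axes, in shares of 120 mm
a=[float(v) for v in sys.argv[1:]]
s=robot.read_state();q=s["orientation"];r=R.from_quat(q[[1,2,3,0]])
d=r.inv().apply(np.array(a[:3])/1000-s["ee_pos"])/.12
m=r.as_matrix();print("t",round(s["time"],2),"ee",np.round(s["ee_pos"]*1000,1),"gap",round(s["finger_gap"]*1000,1),"F",np.round(s["force"],1),"tilt",np.round(m[:2,2],4),"ydir",round(np.degrees(np.arctan2(m[1,1],m[0,1])),1))
print("shares",np.round(d,3),"yaw shares",round(-np.radians(a[3])/.08,2) if len(a)>3 else 0)
E
python3 - <<'E'
from meas import *
D={n:np.load(n+"0.npz") for n in("top","side")}
for n in D:
  for k,xy in {"large":(.64,-.258),"small":(.656,.244),"square":(.488,-.151),"long":(.5,.379)}.items(): 
    c,N,e=handle(D[n]["w"],xy);print(n,k,np.round(c*1000,1),N,round(e*1000,2))
    P=D[n]["w"].reshape(-1,3);r=np.hypot(*(P[:,:2]-c).T);m=(r>.06)&(r<.13)&(P[:,2]>.06)
    if m.sum(): j=P[m][np.argmin(r[m])];print("  tall near:",m.sum(),"maxz",P[m,2].max().round(3),"nearest",j.round(3),r[m].min().round(3))
P=np.vstack([D[n]["w"].reshape(-1,3) for n in D]);
for x0 in np.arange(.3,.8,.1):
    print(round(x0,1),[round(float(P[(P[:,0]>x0)&(P[:,0]<x0+.1)&(P[:,1]>y0)&(P[:,1]<y0+.1),2].max(initial=0)),2) for y0 in np.arange(-.5,.5,.1)])
E
python3 go.py 501 380 350
```

```text
top large [ 639.8 -256.8] 89 0.42
  tall near: 197 maxz 0.094 nearest [ 0.65  -0.373  0.088] 0.117
top small [656.8 245.5] 90 0.5
top square [ 489.4 -150.1] 45 0.32
top long [501.2 380.8] 106 0.49
  tall near: 277 maxz 0.1 nearest [0.419 0.38  0.065] 0.082
side large [ 638.2 -258.8] 158 1.7
  tall near: 58 maxz 0.091 nearest [ 0.642 -0.378  0.086] 0.119
side small [654.9 242.8] 106 2.91
side square [ 487.5 -152.2] 155 1.48
side long [499.5 377.7] 107 2.5
  tall near: 126 maxz 0.099 nearest [0.416 0.375 0.082] 0.083
0.3 [0.01, 0.01, 0.02, 0.01, 0.02, 0.02, 0.01, 0.06, 0.1, 0.02]
0.4 [0.01, 0.01, 0.02, 0.1, 0.02, 0.02, 0.01, 0.04, 0.1, 0.03]
0.5 [0.01, 0.01, 0.01, 0.1, 0.01, 0.01, 0.01, 0.01, 0.1, 0.02]
0.6 [0.13, 0.13, 0.1, 0.01, 0.01, 0.01, 0.02, 0.1, 0.1, 0.11]
0.7 [0.1, 0.01, 0.06, 0.06, 0.06, 0.06, 0.07, 0.07, 0.1, 0.1]
t 0.9 ee [220.2 476.6 404.7] gap 85.3 F [ 0.4 -0.2 -0.6] tilt [0.     0.0001] ydir 65.2
shares [-2.462  0.251  0.456] yaw shares 0
```

jog_arm([
  [[-0.25, 0.025, 0.045, 0, 0, 0, 1], [-0.25, 0.025, 0.045, 0, 0, 0, 1], [-0.25, 0.025, 0.045, 0, 0, 0, 1], [-0.25, 0.025, 0.045, 0, 0, 0, 1], [-0.25, 0.025, 0.045, 0, 0, 0, 1], [-0.25, 0.025, 0.045, 0, 0, 0, 1], [-0.25, 0.025, 0.045, 0, 0, 0, 1], [-0.25, 0.025, 0.045, 0, 0, 0, 1], [-0.23, 0.025, 0.045, 0, 0, 0, 1], [-0.23, 0.025, 0.045, 0, 0, 0, 1], [0, 0, 0, 0, 0, 0, 1], [0, 0, 0, 0, 0, 0, 1]],
])

```text
time: 1.9
ee_pos: [0.5018, 0.3793, 0.3496]
orientation: [-0.001, 0.216, 0.976, -0.001]
force: [0.4, -0.0, 0.6]
finger_gap: 0.0854
finger_force: 0.0
```

```bash
python3 go.py 500.5 379.7 226
```

```text
t 1.9 ee [501.8 379.3 349.6] gap 85.4 F [ 0.4 -0.   0.6] tilt [-0.0015 -0.0008] ydir 65.1
shares [0.01 0.   1.03] yaw shares 0
```

jog_arm([
  [[0.01, 0, 0.2, 0, 0, 0, 1], [0, 0, 0.2, 0, 0, 0, 1], [0, 0, 0.2, 0, 0, 0, 1], [0, 0, 0.15, 0, 0, 0, 1], [0, 0, 0.1, 0, 0, 0, 1], [0, 0, 0.1, 0, 0, 0, 1], [0, 0, 0.08, 0, 0, 0, 1], [0, 0, 0, 0, 0, 0, 1], [0, 0, 0, 0, 0, 0, 1]],
])

```text
time: 2.65
ee_pos: [0.4996, 0.3807, 0.2274]
orientation: [0.0, 0.215, 0.977, 0.0]
force: [-0.3, 0.9, 0.1]
finger_gap: 0.0852
finger_force: 0.0
```

```bash
python3 go.py 500.5 379.7 226; python3 - <<'E'
from h import *
p=robot.capture("side");b=p["frame"][100:260,100:300];save("s1",cv2.resize(b,None,fx=3.5,fy=3.5,interpolation=cv2.INTER_CUBIC))
E
```

```text
t 2.65 ee [499.6 380.7 227.4] gap 85.2 F [-0.3  0.9  0.1] tilt [0.0002 0.0002] ydir 65.2
shares [-0.01  -0.005  0.012] yaw shares 0
```

View pics/s1.png

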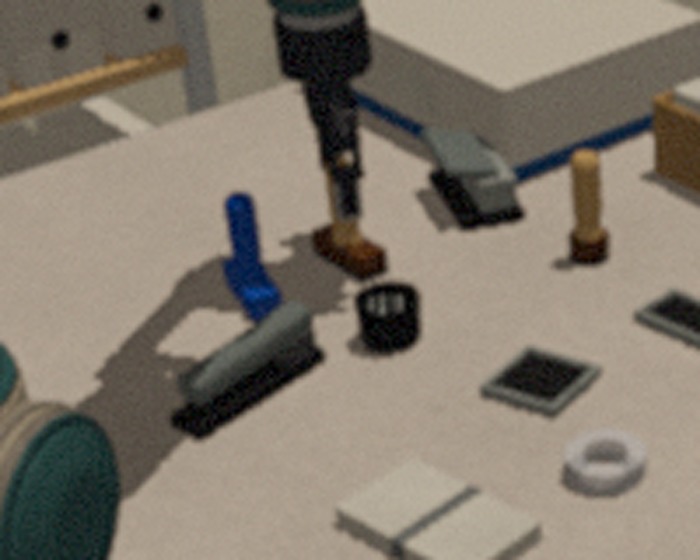

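The side crop shows the fingers straddling the brown stamp's handle at crop (345,200), with the blue one clear. I'll close the jaws.

jog_arm([
  [[0, 0, 0, 0, 0, 0, 0.8], [0, 0, 0, 0, 0, 0, 0.65], [0, 0, 0, 0, 0, 0, 0.55], [0, 0, 0, 0, 0, 0, 0.48], [0, 0, 0, 0, 0, 0, 0.42], [0, 0, 0, 0, 0, 0, 0.36], [0, 0, 0, 0, 0, 0, 0.3], [0, 0, 0, 0, 0, 0, 0.2], [0, 0, 0, 0, 0, 0, 0.1], [0, 0, 0, 0, 0, 0, 0], [0, 0, 0, 0, 0, 0, 0], [0, 0, 0, 0, 0, 0, 0]],
])

```text
time: 3.7
ee_pos: [0.4997, 0.3806, 0.2274]
orientation: [0.0, 0.215, 0.977, 0.0]
force: [0.5, -1.1, 2.0]
finger_gap: 0.0249
finger_force: 59.0
```

```bash
python3 go.py 500.5 379.7 350
```

```text
t 3.7 ee [499.7 380.6 227.4] gap 24.9 F [ 0.5 -1.1  2. ] tilt [0.0005 0.0003] ydir 65.2
shares [-0.009 -0.003 -1.022] yaw shares 0
```

jog_arm([
  [[0, 0, -0.04, 0, 0, 0, 0], [0, 0, -0.08, 0, 0, 0, 0], [0, 0, -0.15, 0, 0, 0, 0], [0, 0, -0.2, 0, 0, -0.22, 0], [0, 0, -0.2, 0, 0, -0.22, 0], [0, 0, -0.2, 0, 0, -0.22, 0], [0, 0, -0.13, 0, 0, -0.22, 0], [0, 0, 0, 0, 0, 0, 0]],
])

```text
time: 4.37
ee_pos: [0.4998, 0.3807, 0.3527]
orientation: [0.003, 0.18, 0.984, 0.003]
force: [0.5, 0.2, -0.3]
finger_gap: 0.0243
finger_force: 58.8
```

```bash
python3 go.py 644 92.5 340
```

```text
t 4.37 ee [499.8 380.7 352.7] gap 24.3 F [ 0.5  0.2 -0.3] tilt [0.0067 0.0047] ydir 69.3
shares [-1.973 -1.822  0.102] yaw shares 0
```

jog_arm([
  [[-0.08, -0.07, 0, 0, 0, 0, 0], [-0.16, -0.15, 0, 0, 0, 0, 0], [-0.22, -0.2, 0, 0, 0, 0, 0], [-0.22, -0.2, 0, 0, 0, 0, 0], [-0.22, -0.2, 0, 0, 0, 0, 0], [-0.22, -0.2, 0, 0, 0, 0, 0], [-0.22, -0.2, 0, 0, 0, 0, 0], [-0.22, -0.2, 0, 0, 0, 0, 0], [-0.2, -0.2, 0, 0, 0, 0, 0], [-0.14, -0.13, 0, 0, 0, 0, 0], [-0.07, -0.07, 0, 0, 0, 0, 0], [0, 0, 0, 0, 0, 0, 0]],
])

```text
time: 5.37
ee_pos: [0.6438, 0.0896, 0.345]
orientation: [-0.001, 0.182, 0.983, -0.001]
force: [0.4, 0.2, -0.1]
finger_gap: 0.0248
finger_force: 58.9
```

jog_arm([
  [[0, 0, 0, 0, 0, 0, 0], [0, 0, 0, 0, 0, 0, 0]],
])

```text
time: 5.53
ee_pos: [0.6428, 0.0938, 0.3465]
orientation: [-0.001, 0.18, 0.984, 0.0]
force: [0.5, -0.0, -1.1]
finger_gap: 0.0243
finger_force: 58.9
```

```bash
python3 go.py 644 92.5 232; python3 - <<'E'
from meas import *
p=robot.capture("top");w=cloud(p)
P=w.reshape(-1,3)
m=(np.hypot(P[:,0]-.645,P[:,1]-.093)<.06)&(P[:,2]>.1)&(P[:,2]<.155)
print(m.sum(),rect(P[m,:2]))
save("t1",cv2.resize(p["frame"][100:220,180:320],None,fx=4,fy=4))
E
```

```text
t 5.53 ee [642.8  93.8 346.5] gap 24.3 F [ 0.5 -0.  -1.1] tilt [-0.0012  0.0005] ydir 69.3
shares [-0.014 -0.006  0.954] yaw shares 0
328 (array([641.8, 100.7]), array([27.8, 60. ]), 4.1)
```

View pics/t1.png

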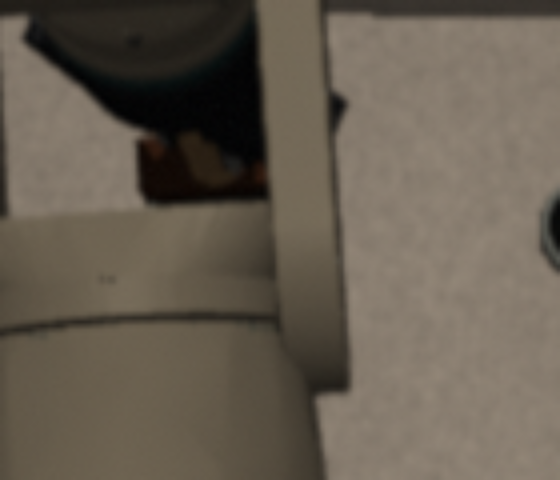

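jog_arm([
  [[-0.01, -0.005, 0.1, 0, 0, -0.2, 0], [0, 0, 0.18, 0, 0, 0, 0], [0, 0, 0.2, 0, 0, 0, 0], [0, 0, 0.16, 0, 0, 0, 0], [0, 0, 0.12, 0, 0, 0, 0], [0, 0, 0.08, 0, 0, 0, 0], [0, 0, 0.06, 0, 0, 0, 0], [0, 0, 0, 0, 0, 0, 0], [0, 0, 0, 0, 0, 0, 0]],
])

```text
time: 6.33
ee_pos: [0.6442, 0.0919, 0.2394]
orientation: [0.0, 0.172, 0.985, 0.0]
force: [0.5, -0.3, -0.1]
finger_gap: 0.0246
finger_force: 58.9
```

```bash
python3 go.py 644 92.5 232; python3 - <<'E'
from h import *
p=robot.capture("side")
save("s2",cv2.resize(p["frame"][130:230,240:380],None,fx=5,fy=5,interpolation=cv2.INTER_CUBIC))
E
```

```text
t 6.33 ee [644.2  91.9 239.4] gap 24.6 F [ 0.5 -0.3 -0.1] tilt [0.0005 0.0001] ydir 70.2
shares [0.003 0.004 0.062] yaw shares 0
```

View pics/s2.png

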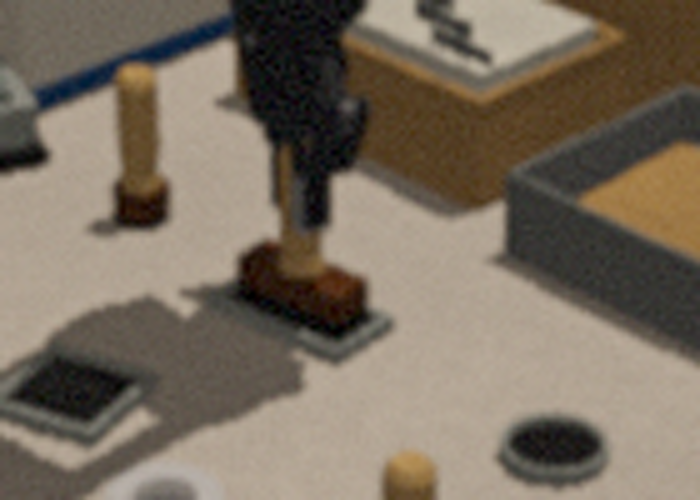

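The foot hangs just above the long tin at crop (300,290) and looks parallel to its rim. I'll lower it the rest of the way gently.

jog_arm([
  [[0, 0, 0.02, 0, 0, 0, 0], [0, 0, 0.02, 0, 0, 0, 0], [0, 0, 0.015, 0, 0, 0, 0], [0, 0, 0.01, 0, 0, 0, 0], [0, 0, 0, 0, 0, 0, 0], [0, 0, 0, 0, 0, 0, 0], [0, 0, 0, 0, 0, 0, 0]],
])

```text
time: 6.97
ee_pos: [0.6442, 0.0915, 0.2314]
orientation: [0.0, 0.172, 0.985, 0.0]
force: [-0.3, -0.0, -0.5]
finger_gap: 0.0246
finger_force: 59.0
```

jog_arm([
  [[0, 0, 0.006, 0, 0, 0, 0], [0, 0, 0, 0, 0, 0, 0], [0, 0, 0, 0, 0, 0, 0]],
])

```text
time: 7.22
ee_pos: [0.6443, 0.0915, 0.2313]
orientation: [0.0, 0.172, 0.985, 0.0]
force: [-1.3, -1.3, 5.2]
finger_gap: 0.0246
finger_force: 59.5
```

jog_arm([
  [[0, 0, 0, 0, 0, 0, 0.35], [0, 0, 0, 0, 0, 0, 0.5], [0, 0, 0, 0, 0, 0, 0.7], [0, 0, 0, 0, 0, 0, 1], [0, 0, 0, 0, 0, 0, 1], [0, 0, 0, 0, 0, 0, 1], [0, 0, -0.1, 0, 0, 0, 1], [0, 0, -0.2, 0, 0, 0, 1], [0, 0, -0.25, 0, 0, 0, 1], [0, 0, -0.25, 0, 0, 0, 1], [0, 0, -0.15, 0, 0, 0, 1], [0, 0, 0, 0, 0, 0, 1]],
])

```text
time: 8.22
ee_pos: [0.6445, 0.0916, 0.352]
orientation: [0.005, 0.172, 0.985, 0.001]
force: [0.3, 0.2, 1.1]
finger_gap: 0.0854
finger_force: 0.0
```

```bash
python3 go.py 656 244.5 350; python3 - <<'E'
from h import *
p=robot.capture("side")
save("s3",cv2.resize(p["frame"][130:230,240:380],None,fx=5,fy=5,interpolation=cv2.INTER_CUBIC))
E
```

```text
t 8.22 ee [644.5  91.6 352. ] gap 85.4 F [0.3 0.2 1.1] tilt [0.0106 0.001 ] ydir 70.2
shares [0.342 1.231 0.019] yaw shares 0
```

View pics/s3.png

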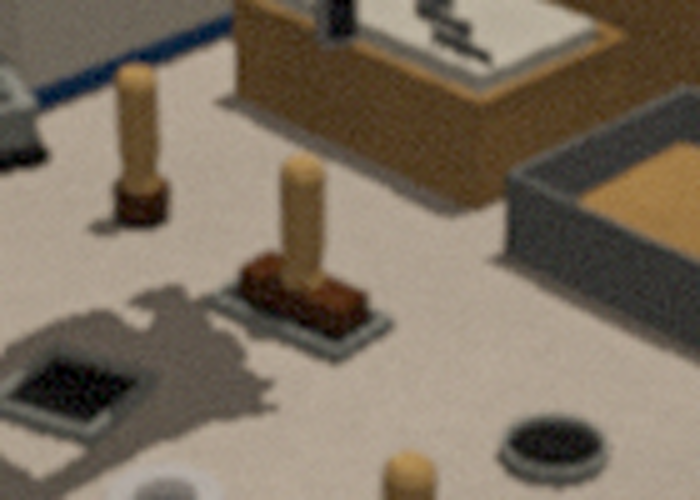

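The long stamp stands inside its tin at crop (300,290). The small round stamp is next.

jog_arm([
  [[0.03, 0.11, 0, 0, 0, 0, 1], [0.06, 0.22, 0, 0, 0, 0, 1], [0.07, 0.25, 0, 0, 0, 0, 1], [0.07, 0.25, 0, 0, 0, 0, 1], [0.06, 0.22, 0, 0, 0, 0, 1], [0.04, 0.13, 0, 0, 0, 0, 1], [0.01, 0.05, 0, 0, 0, 0, 1], [0, 0, 0, 0, 0, 0, 1], [0, 0, 0, 0, 0, 0, 1]],
])

```text
time: 9.02
ee_pos: [0.6559, 0.2441, 0.3433]
orientation: [-0.001, 0.172, 0.985, -0.001]
force: [0.2, 0.1, 0.8]
finger_gap: 0.0856
finger_force: 0.0
```

```bash
python3 go.py 656 244.5 227
```

```text
t 9.02 ee [655.9 244.1 343.3] gap 85.6 F [0.2 0.1 0.8] tilt [-0.0018 -0.0009] ydir 70.2
shares [-0.001  0.005  0.969] yaw shares 0
```

jog_arm([
  [[0, 0, 0.15, 0, 0, 0, 1], [0, 0, 0.2, 0, 0, 0, 1], [0, 0, 0.2, 0, 0, 0, 1], [0, 0, 0.15, 0, 0, 0, 1], [0, 0, 0.1, 0, 0, 0, 1], [0, 0, 0.1, 0, 0, 0, 1], [0, 0, 0.07, 0, 0, 0, 1], [0, 0, 0, 0, 0, 0, 1], [0, 0, 0, 0, 0, 0, 1]],
])

```text
time: 9.77
ee_pos: [0.6561, 0.244, 0.2286]
orientation: [0.0, 0.172, 0.985, 0.0]
force: [-0.0, -0.5, 0.2]
finger_gap: 0.0855
finger_force: 0.0
```

```bash
python3 go.py 656 244.5 227; python3 - <<'E'
from h import *
p=robot.capture("side")
save("s4",cv2.resize(p["frame"][100:200,210:350],None,fx=5,fy=5,interpolation=cv2.INTER_CUBIC))
E
```

```text
t 9.77 ee [656.1 244.  228.6] gap 85.5 F [-0.  -0.5  0.2] tilt [0.0004 0.0001] ydir 70.1
shares [0.002 0.004 0.013] yaw shares 0
```

View pics/s4.png

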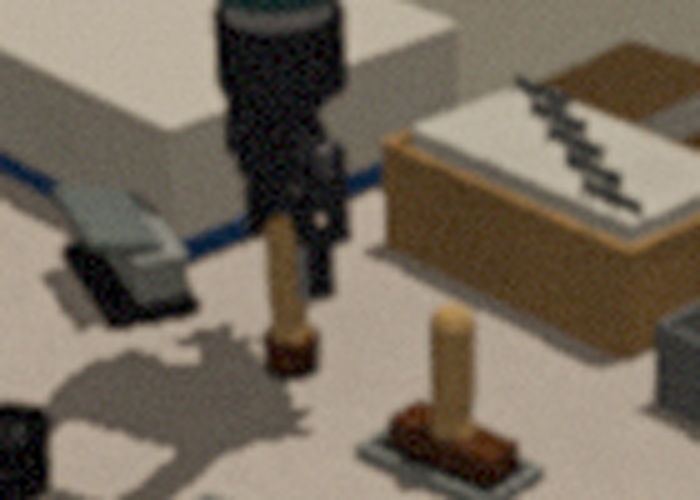

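The fingers straddle the small stamp's handle at crop (288,280). I'll close the jaws and lift.

jog_arm([
  [[0, 0, 0, 0, 0, 0, 0.8], [0, 0, 0, 0, 0, 0, 0.65], [0, 0, 0, 0, 0, 0, 0.55], [0, 0, 0, 0, 0, 0, 0.48], [0, 0, 0, 0, 0, 0, 0.42], [0, 0, 0, 0, 0, 0, 0.36], [0, 0, 0, 0, 0, 0, 0.3], [0, 0, 0, 0, 0, 0, 0.2], [0, 0, 0, 0, 0, 0, 0.1], [0, 0, 0, 0, 0, 0, 0], [0, 0, 0, 0, 0, 0, 0], [0, 0, 0, 0, 0, 0, 0]],
])

```text
time: 10.82
ee_pos: [0.656, 0.2442, 0.2284]
orientation: [0.0, 0.172, 0.985, 0.0]
force: [-0.3, 0.2, 1.8]
finger_gap: 0.0244
finger_force: 59.1
```

jog_arm([
  [[0, 0, -0.04, 0, 0, 0, 0], [0, 0, -0.08, 0, 0, 0, 0], [0, 0, -0.15, 0, 0, 0, 0], [0, 0, -0.2, 0, 0, 0, 0], [0, 0, -0.2, 0, 0, 0, 0], [0, 0, -0.2, 0, 0, 0, 0], [0, 0, -0.13, 0, 0, 0, 0], [0, 0, -0.1, 0, 0, 0, 0], [0, 0, 0, 0, 0, 0, 0], [0, 0, 0, 0, 0, 0, 0]],
])

```text
time: 11.65
ee_pos: [0.6559, 0.2442, 0.3604]
orientation: [0.0, 0.172, 0.985, 0.0]
force: [0.7, 0.2, -1.2]
finger_gap: 0.0247
finger_force: 58.9
```

```bash
python3 go.py 646.5 -99.8 360
```

```text
t 11.65 ee [655.9 244.2 360.4] gap 24.7 F [ 0.7  0.2 -1.2] tilt [0.0005 0.0002] ydir 70.2
shares [-9.000e-01 -2.723e+00  2.000e-03] yaw shares 0
```

jog_arm([
  [[-0.03, -0.1, 0, 0, 0, 0, 0], [-0.06, -0.18, 0, 0, 0, 0, 0], [-0.08, -0.25, 0, 0, 0, 0, 0], [-0.08, -0.25, 0, 0, 0, 0, 0], [-0.08, -0.25, 0, 0, 0, 0, 0], [-0.08, -0.25, 0, 0, 0, 0, 0], [-0.08, -0.25, 0, 0, 0, 0, 0], [-0.08, -0.25, 0, 0, 0, 0, 0], [-0.08, -0.25, 0, 0, 0, 0, 0], [-0.08, -0.25, 0, 0, 0, 0, 0], [-0.08, -0.2, 0, 0, 0, 0, 0], [-0.06, -0.16, 0, 0, 0, 0, 0]],
])

```text
time: 12.65
ee_pos: [0.6458, -0.0924, 0.3581]
orientation: [-0.002, 0.173, 0.985, -0.0]
force: [-0.1, -0.5, -0.8]
finger_gap: 0.0245
finger_force: 59.0
```

jog_arm([
  [[-0.03, -0.08, 0, 0, 0, 0, 0], [0, 0, 0, 0, 0, 0, 0], [0, 0, 0, 0, 0, 0, 0]],
])

```text
time: 12.9
ee_pos: [0.6465, -0.0995, 0.3591]
orientation: [-0.001, 0.173, 0.985, 0.0]
force: [-0.5, 0.8, -0.6]
finger_gap: 0.0246
finger_force: 59.0
```

```bash
python3 go.py 646.5 -99.8 239
```

```text
t 12.9 ee [646.5 -99.5 359.1] gap 24.6 F [-0.5  0.8 -0.6] tilt [-0.0016  0.0009] ydir 70.1
shares [-0.003 -0.003  1.001] yaw shares 0
```

jog_arm([
  [[0, 0, 0.1, 0, 0, 0, 0], [0, 0, 0.2, 0, 0, 0, 0], [0, 0, 0.2, 0, 0, 0, 0], [0, 0, 0.18, 0, 0, 0, 0], [0, 0, 0.14, 0, 0, 0, 0], [0, 0, 0.1, 0, 0, 0, 0], [0, 0, 0.08, 0, 0, 0, 0], [0, 0, 0, 0, 0, 0, 0], [0, 0, 0, 0, 0, 0, 0]],
])

```text
time: 13.65
ee_pos: [0.6468, -0.099, 0.2402]
orientation: [0.0, 0.172, 0.985, 0.0]
force: [0.5, -0.0, -0.3]
finger_gap: 0.0245
finger_force: 59.0
```

```bash
python3 go.py 646.5 -99.8 233; python3 - <<'E'
from h import *
p=robot.capture("side")
save("s5",cv2.resize(p["frame"][150:250,290:430],None,fx=5,fy=5,interpolation=cv2.INTER_CUBIC))
E
```

```text
t 13.65 ee [646.8 -99.  240.2] gap 24.5 F [ 0.5 -0.  -0.3] tilt [0.     0.0001] ydir 70.2
shares [-0.    -0.007  0.06 ] yaw shares 0
```

View pics/s5.png

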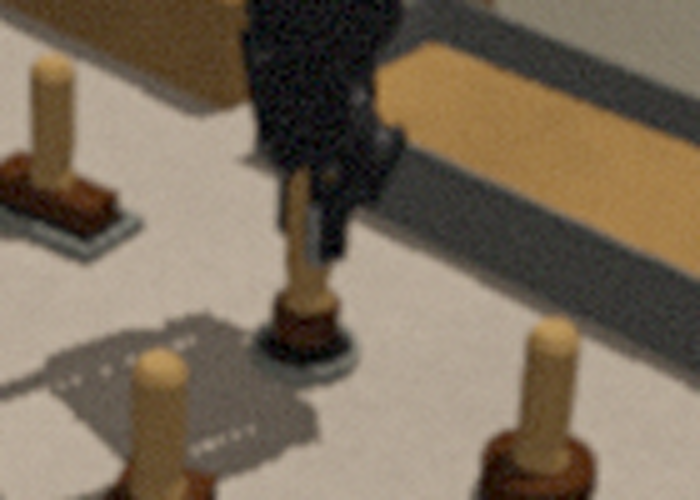

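The small foot is centred over the small tin at crop (305,345). I'll lower it to contact.

jog_arm([
  [[0, 0, 0.02, 0, 0, 0, 0], [0, 0, 0.02, 0, 0, 0, 0], [0, 0, 0.015, 0, 0, 0, 0], [0, 0, 0.01, 0, 0, 0, 0], [0, 0, 0.004, 0, 0, 0, 0], [0, 0, 0, 0, 0, 0, 0], [0, 0, 0, 0, 0, 0, 0]],
])

```text
time: 14.28
ee_pos: [0.6468, -0.0995, 0.2324]
orientation: [0.0, 0.172, 0.985, 0.0]
force: [-0.4, 0.4, 2.8]
finger_gap: 0.0244
finger_force: 59.3
```

jog_arm([
  [[0, 0, 0, 0, 0, 0, 0.35], [0, 0, 0, 0, 0, 0, 0.5], [0, 0, 0, 0, 0, 0, 0.7], [0, 0, 0, 0, 0, 0, 1], [0, 0, 0, 0, 0, 0, 1], [0, 0, 0, 0, 0, 0, 1], [0, 0, -0.1, 0, 0, 0, 1], [0, 0, -0.2, 0, 0, 0, 1], [0, 0, -0.25, 0, 0, 0, 1], [0, 0, -0.25, 0, 0, 0, 1], [0, 0, -0.15, 0, 0, 0, 1], [0, 0, 0, 0, 0, 0, 1]],
])

```text
time: 15.28
ee_pos: [0.6469, -0.0995, 0.3534]
orientation: [0.005, 0.172, 0.985, -0.0]
force: [0.3, 0.1, 0.6]
finger_gap: 0.0855
finger_force: 0.0
```

```bash
python3 go.py 488.5 -151 350
```

```text
t 15.28 ee [646.9 -99.5 353.4] gap 85.5 F [0.3 0.1 0.6] tilt [ 0.0104 -0.0022] ydir 70.2
shares [ 1.096 -0.852  0.015] yaw shares 0
```

jog_arm([
  [[0.1, -0.08, 0, 0, 0, 0, 1], [0.19, -0.15, 0, 0, 0, 0, 1], [0.22, -0.17, 0, 0, 0, 0, 1], [0.22, -0.17, 0, 0, 0, 0, 1], [0.2, -0.15, 0, 0, 0, 0, 1], [0.12, -0.1, 0, 0, 0, 0, 1], [0.05, -0.03, 0, 0, 0, 0, 1], [0, 0, 0, 0, 0, 0, 1], [0, 0, 0, 0, 0, 0, 1]],
])

```text
time: 16.03
ee_pos: [0.4882, -0.1505, 0.3461]
orientation: [0.0, 0.172, 0.985, 0.0]
force: [0.0, -0.2, -0.3]
finger_gap: 0.0856
finger_force: 0.0
```

```bash
python3 go.py 488.5 -151 228; python3 - <<'E'
from h import *
p=robot.capture("side");w=cloud(p)
from meas import handle
for n,xy in {"small":(.647,-.1),"long":(.644,.092),"square":(.488,-.151)}.items():print(n,handle(w,xy))
E
```

```text
t 16.03 ee [ 488.2 -150.5  346.1] gap 85.6 F [ 0.  -0.2 -0.3] tilt [0.0008 0.0001] ydir 70.1
shares [-0.003 -0.004  0.984] yaw shares 0
small (array([ 0.64613855, -0.10197355]), np.int64(141), np.float64(0.0019272658232314616))
long (array([0.64469413, 0.0877968 ]), np.int64(121), np.float64(0.002292380476358756))
square (array([ 0.48790151, -0.15216779]), np.int64(162), np.float64(0.0015747550054768088))
```

Both placed stamps are standing. I'll descend on the square stamp and grip it.

jog_arm([
  [[0, 0, 0.15, 0, 0, 0, 1], [0, 0, 0.2, 0, 0, 0, 1], [0, 0, 0.2, 0, 0, 0, 1], [0, 0, 0.16, 0, 0, 0, 1], [0, 0, 0.1, 0, 0, 0, 1], [0, 0, 0.1, 0, 0, 0, 1], [0, 0, 0.07, 0, 0, 0, 1], [0, 0, 0, 0, 0, 0, 1], [0, 0, 0, 0, 0, 0, 1]],
])

```text
time: 16.83
ee_pos: [0.4882, -0.1506, 0.2286]
orientation: [0.0, 0.172, 0.985, 0.0]
force: [0.7, -0.8, 0.4]
finger_gap: 0.0854
finger_force: 0.0
```

jog_arm([
  [[0, 0, 0, 0, 0, 0, 0.8], [0, 0, 0, 0, 0, 0, 0.65], [0, 0, 0, 0, 0, 0, 0.55], [0, 0, 0, 0, 0, 0, 0.48], [0, 0, 0, 0, 0, 0, 0.42], [0, 0, 0, 0, 0, 0, 0.36], [0, 0, 0, 0, 0, 0, 0.3], [0, 0, 0, 0, 0, 0, 0.2], [0, 0, 0, 0, 0, 0, 0.1], [0, 0, 0, 0, 0, 0, 0], [0, 0, 0, 0, 0, 0, 0], [0, 0, 0, 0, 0, 0, 0]],
])

```text
time: 17.83
ee_pos: [0.488, -0.1506, 0.2285]
orientation: [0.0, 0.172, 0.985, 0.0]
force: [-0.1, 1.0, 1.3]
finger_gap: 0.0249
finger_force: 58.9
```

jog_arm([
  [[0, 0, -0.04, 0, 0, 0, 0], [0, 0, -0.08, 0, 0, 0, 0], [0, 0, -0.15, 0, 0, 0, 0], [0, 0, -0.2, 0, 0, 0.3, 0], [0, 0, -0.2, 0, 0, 0.3, 0], [0, 0, -0.2, 0, 0, 0.3, 0], [0, 0, -0.13, 0, 0, 0.3, 0], [0, 0, -0.05, 0, 0, 0.3, 0], [0, 0, 0, 0, 0, 0, 0], [0, 0, 0, 0, 0, 0, 0]],
])

```text
time: 18.67
ee_pos: [0.4877, -0.1506, 0.3537]
orientation: [-0.0, 0.231, 0.973, 0.0]
force: [-0.6, 0.5, -0.4]
finger_gap: 0.0247
finger_force: 58.9
```

```bash
python3 go.py 498 114.6 350
```

```text
t 18.67 ee [ 487.7 -150.6  353.7] gap 24.7 F [-0.6  0.5 -0.4] tilt [-0.0008  0.0003] ydir 63.3
shares [0.916 2.012 0.031] yaw shares 0
```

jog_arm([
  [[0.04, 0.09, 0, 0, 0, 0, 0], [0.08, 0.16, 0, 0, 0, 0, 0], [0.1, 0.23, 0, 0, 0, 0, 0], [0.1, 0.23, 0, 0, 0, 0, 0], [0.1, 0.23, 0, 0, 0, 0, 0], [0.1, 0.23, 0, 0, 0, 0, 0], [0.1, 0.23, 0, 0, 0, 0, 0], [0.1, 0.22, 0, 0, 0, 0, 0], [0.1, 0.19, 0, 0, 0, 0, 0], [0.06, 0.13, 0, 0, 0, 0, 0], [0.04, 0.07, 0, 0, 0, 0, 0], [0, 0, 0, 0, 0, 0, 0]],
])

```text
time: 19.67
ee_pos: [0.4972, 0.1164, 0.3531]
orientation: [-0.001, 0.23, 0.973, -0.0]
force: [-0.1, 0.1, -1.2]
finger_gap: 0.0247
finger_force: 59.0
```

jog_arm([
  [[0, 0, 0, 0, 0, 0, 0], [0, 0, 0, 0, 0, 0, 0]],
])

```text
time: 19.83
ee_pos: [0.4977, 0.1138, 0.3539]
orientation: [-0.0, 0.231, 0.973, -0.0]
force: [0.3, -0.1, -1.3]
finger_gap: 0.0247
finger_force: 59.0
```

```bash
python3 go.py 498 114.6 240
```

```text
t 19.83 ee [497.7 113.8 353.9] gap 24.7 F [ 0.3 -0.1 -1.3] tilt [-0.0007 -0.0004] ydir 63.2
shares [0.    0.008 0.949] yaw shares 0
```

jog_arm([
  [[0, 0.005, 0.1, 0, 0, 0, 0], [0, 0, 0.19, 0, 0, 0, 0], [0, 0, 0.2, 0, 0, 0, 0], [0, 0, 0.16, 0, 0, 0, 0], [0, 0, 0.12, 0, 0, 0, 0], [0, 0, 0.1, 0, 0, 0, 0], [0, 0, 0.08, 0, 0, 0, 0], [0, 0, 0, 0, 0, 0, 0], [0, 0, 0, 0, 0, 0, 0]],
])

```text
time: 20.58
ee_pos: [0.4981, 0.1148, 0.2402]
orientation: [-0.0, 0.231, 0.973, -0.0]
force: [-0.6, -0.1, -0.8]
finger_gap: 0.0248
finger_force: 59.0
```

```bash
python3 go.py 498 114.6 233; python3 - <<'E'
from h import *
p=robot.capture("side")
save("s6",cv2.resize(p["frame"][140:240,190:330],None,fx=5,fy=5,interpolation=cv2.INTER_CUBIC))
E
```

```text
t 20.58 ee [498.1 114.8 240.2] gap 24.8 F [-0.6 -0.1 -0.8] tilt [-0.0003 -0.    ] ydir 63.2
shares [ 0.    -0.001  0.06 ] yaw shares 0
```

View pics/s6.png

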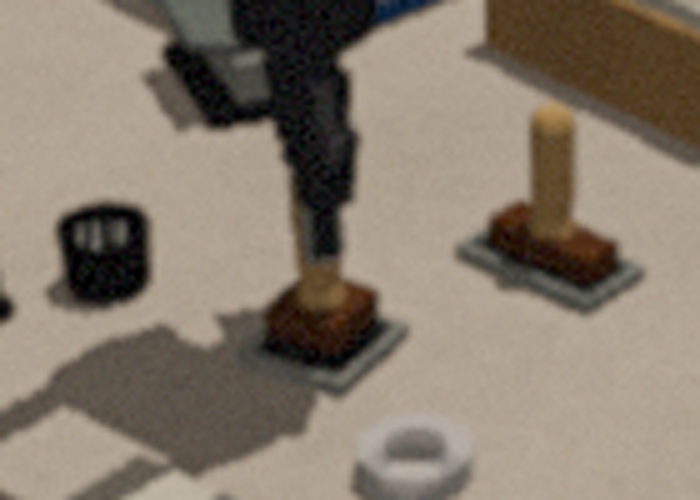

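The square foot is over its tin at crop (325,340) with its sides parallel to the rim. I'll lower it.

jog_arm([
  [[0, 0, 0.02, 0, 0, 0, 0], [0, 0, 0.02, 0, 0, 0, 0], [0, 0, 0.015, 0, 0, 0, 0], [0, 0, 0.01, 0, 0, 0, 0], [0, 0, 0.004, 0, 0, 0, 0], [0, 0, 0, 0, 0, 0, 0], [0, 0, 0, 0, 0, 0, 0]],
])

```text
time: 21.22
ee_pos: [0.4981, 0.1151, 0.2325]
orientation: [0.0, 0.231, 0.973, 0.0]
force: [-1.5, 0.0, 3.7]
finger_gap: 0.0249
finger_force: 59.3
```

jog_arm([
  [[0, 0, 0, 0, 0, 0, 0.35], [0, 0, 0, 0, 0, 0, 0.5], [0, 0, 0, 0, 0, 0, 0.7], [0, 0, 0, 0, 0, 0, 1], [0, 0, 0, 0, 0, 0, 1], [0, 0, 0, 0, 0, 0, 1], [0, 0, -0.1, 0, 0, 0, 1], [0, 0, -0.2, 0, 0, 0, 1], [0, 0, -0.25, 0, 0, 0, 1], [0, 0, -0.25, 0, 0, 0, 1], [0, 0, -0.15, 0, 0, 0, 1], [0, 0, 0, 0, 0, 0, 1]],
])

```text
time: 22.22
ee_pos: [0.4985, 0.1151, 0.3523]
orientation: [0.004, 0.231, 0.973, 0.002]
force: [1.5, -0.6, 0.7]
finger_gap: 0.0858
finger_force: 0.0
```

```bash
python3 go.py 639 -257.8 360
```

```text
t 22.22 ee [498.5 115.1 352.3] gap 85.8 F [ 1.5 -0.6  0.7] tilt [0.0095 0.0016] ydir 63.3
shares [-2.444 -2.249 -0.058] yaw shares 0
```

jog_arm([
  [[-0.1, -0.09, -0.005, 0, 0, 0, 1], [-0.18, -0.17, -0.005, 0, 0, 0, 1], [-0.22, -0.2, -0.005, 0, 0, 0, 1], [-0.22, -0.2, -0.005, 0, 0, 0, 1], [-0.22, -0.2, -0.005, 0, 0, 0, 1], [-0.22, -0.2, -0.005, 0, 0, 0, 1], [-0.22, -0.2, -0.005, 0, 0, 0, 1], [-0.22, -0.2, 0, 0, 0, 0, 1], [-0.22, -0.2, 0, 0, 0, 0, 1], [-0.22, -0.2, 0, 0, 0, 0, 1], [-0.2, -0.2, 0, 0, 0, 0, 1], [-0.14, -0.13, 0, 0, 0, 0, 1]],
])

```text
time: 23.22
ee_pos: [0.635, -0.2511, 0.3493]
orientation: [-0.001, 0.232, 0.973, -0.0]
force: [0.4, 1.0, 0.4]
finger_gap: 0.0855
finger_force: 0.0
```

jog_arm([
  [[-0.06, -0.06, 0, 0, 0, 0, 1], [0, 0, 0, 0, 0, 0, 1], [0, 0, 0, 0, 0, 0, 1], [0, 0, 0, 0, 0, 0, 1]],
])

```text
time: 23.55
ee_pos: [0.6381, -0.2569, 0.3501]
orientation: [-0.0, 0.231, 0.973, 0.0]
force: [0.0, 0.8, 0.6]
finger_gap: 0.0855
finger_force: 0.0
```

```bash
python3 go.py 639 -257.8 228
```

```text
t 23.55 ee [ 638.1 -256.9  350.1] gap 85.5 F [0.  0.8 0.6] tilt [-0.0004  0.0006] ydir 63.3
shares [-0.011 -0.004  1.017] yaw shares 0
```

jog_arm([
  [[-0.01, -0.003, 0.15, 0, 0, 0, 1], [0, 0, 0.2, 0, 0, 0, 1], [0, 0, 0.2, 0, 0, 0, 1], [0, 0, 0.18, 0, 0, 0, 1], [0, 0, 0.12, 0, 0, 0, 1], [0, 0, 0.1, 0, 0, 0, 1], [0, 0, 0.07, 0, 0, 0, 1], [0, 0, 0, 0, 0, 0, 1], [0, 0, 0, 0, 0, 0, 1]],
])

```text
time: 24.3
ee_pos: [0.6392, -0.2585, 0.2285]
orientation: [0.0, 0.231, 0.973, -0.0]
force: [1.1, 0.2, 1.1]
finger_gap: 0.0853
finger_force: 0.0
```

jog_arm([
  [[0, 0, 0, 0, 0, 0, 0.8], [0, 0, 0, 0, 0, 0, 0.65], [0, 0, 0, 0, 0, 0, 0.55], [0, 0, 0, 0, 0, 0, 0.48], [0, 0, 0, 0, 0, 0, 0.42], [0, 0, 0, 0, 0, 0, 0.36], [0, 0, 0, 0, 0, 0, 0.3], [0, 0, 0, 0, 0, 0, 0.2], [0, 0, 0, 0, 0, 0, 0.1], [0, 0, 0, 0, 0, 0, 0], [0, 0, 0, 0, 0, 0, 0], [0, 0, 0, 0, 0, 0, 0]],
])

```text
time: 25.3
ee_pos: [0.6391, -0.2587, 0.228]
orientation: [0.0, 0.231, 0.973, -0.0]
force: [-0.9, -0.9, 1.1]
finger_gap: 0.0243
finger_force: 59.0
```

jog_arm([
  [[0, 0, -0.04, 0, 0, 0, 0], [0, 0, -0.08, 0, 0, 0, 0], [0, 0, -0.15, 0, 0, 0, 0], [0, 0, -0.2, 0, 0, 0, 0], [0, 0, -0.2, 0, 0, 0, 0], [0, 0, -0.2, 0, 0, 0, 0], [0, 0, -0.13, 0, 0, 0, 0], [0, 0, -0.05, 0, 0, 0, 0], [0, 0, 0, 0, 0, 0, 0], [0, 0, 0, 0, 0, 0, 0]],
])

```text
time: 26.13
ee_pos: [0.639, -0.2586, 0.3531]
orientation: [-0.0, 0.231, 0.973, 0.0]
force: [-0.5, 0.4, -1.3]
finger_gap: 0.0247
finger_force: 58.9
```

```bash
python3 go.py 486.5 -350.7 350
```

```text
t 26.13 ee [ 639.  -258.6  353.1] gap 24.7 F [-0.5  0.4 -1.3] tilt [-0.0008  0.0005] ydir 63.3
shares [ 0.79  -1.257  0.026] yaw shares 0
```

jog_arm([
  [[0.06, -0.09, 0, 0, 0, 0, 0], [0.12, -0.18, 0, 0, 0, 0, 0], [0.14, -0.22, 0, 0, 0, 0, 0], [0.14, -0.22, 0, 0, 0, 0, 0], [0.14, -0.22, 0, 0, 0, 0, 0], [0.1, -0.18, 0, 0, 0, 0, 0], [0.06, -0.1, 0, 0, 0, 0, 0], [0.03, -0.05, 0, 0, 0, 0, 0], [0, 0, 0, 0, 0, 0, 0], [0, 0, 0, 0, 0, 0, 0], [0, 0, 0, 0, 0, 0, 0]],
])

```text
time: 27.05
ee_pos: [0.4874, -0.3503, 0.3534]
orientation: [-0.0, 0.23, 0.973, 0.0]
force: [0.0, -0.4, -0.8]
finger_gap: 0.0244
finger_force: 59.0
```

```bash
python3 go.py 486.5 -350.7 240
```

```text
t 27.05 ee [ 487.4 -350.3  353.4] gap 24.4 F [ 0.  -0.4 -0.8] tilt [0.     0.0007] ydir 63.4
shares [ 0.005 -0.007  0.945] yaw shares 0
```

jog_arm([
  [[0.005, -0.007, 0.1, 0, 0, 0, 0], [0, 0, 0.19, 0, 0, 0, 0], [0, 0, 0.2, 0, 0, 0, 0], [0, 0, 0.16, 0, 0, 0, 0], [0, 0, 0.12, 0, 0, 0, 0], [0, 0, 0.1, 0, 0, 0, 0], [0, 0, 0.08, 0, 0, 0, 0], [0, 0, 0, 0, 0, 0, 0], [0, 0, 0, 0, 0, 0, 0]],
])

```text
time: 27.8
ee_pos: [0.4857, -0.3514, 0.2396]
orientation: [-0.0, 0.231, 0.973, 0.0]
force: [0.2, 0.0, -0.9]
finger_gap: 0.0247
finger_force: 59.0
```

```bash
python3 go.py 486.5 -350.7 232; python3 - <<'E'
from h import *
p=robot.capture("side")
save("s7",cv2.resize(p["frame"][220:330,320:460],None,fx=5,fy=5,interpolation=cv2.INTER_CUBIC))
E
```

```text
t 27.8 ee [ 485.7 -351.4  239.6] gap 24.7 F [ 0.2  0.  -0.9] tilt [-0.0002  0.0003] ydir 63.3
shares [-0.003  0.008  0.063] yaw shares 0
```

View pics/s7.png

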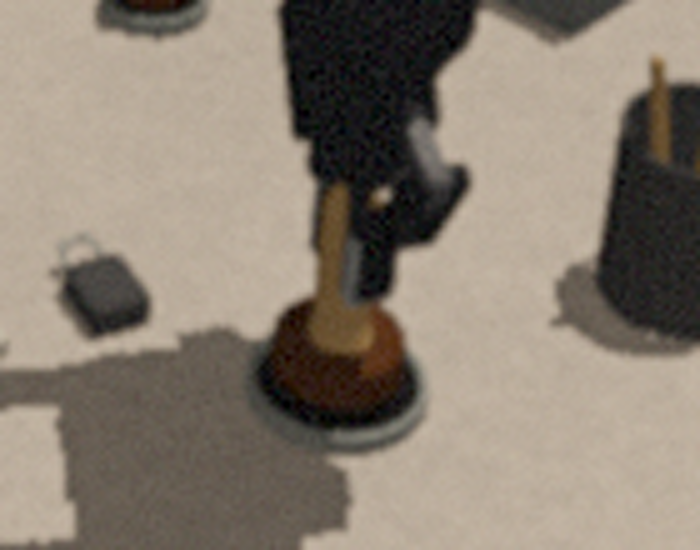

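The large foot is centred over the large tin at crop (340,385). I'll lower it to contact.

jog_arm([
  [[0, 0.005, 0.02, 0, 0, 0, 0], [0, 0, 0.02, 0, 0, 0, 0], [0, 0, 0.014, 0, 0, 0, 0], [0, 0, 0.009, 0, 0, 0, 0], [0, 0, 0.004, 0, 0, 0, 0], [0, 0, 0, 0, 0, 0, 0], [0, 0, 0, 0, 0, 0, 0]],
])

```text
time: 28.43
ee_pos: [0.4858, -0.3511, 0.2319]
orientation: [0.0, 0.231, 0.973, -0.0]
force: [-0.1, -0.1, -0.4]
finger_gap: 0.0247
finger_force: 59.0
```

jog_arm([
  [[0, 0, 0.005, 0, 0, 0, 0], [0, 0, 0, 0, 0, 0, 0], [0, 0, 0, 0, 0, 0, 0]],
])

```text
time: 28.68
ee_pos: [0.4858, -0.3511, 0.232]
orientation: [0.0, 0.231, 0.973, -0.0]
force: [-1.6, 1.5, 6.5]
finger_gap: 0.0245
finger_force: 59.5
```

jog_arm([
  [[0, 0, 0, 0, 0, 0, 0.35], [0, 0, 0, 0, 0, 0, 0.5], [0, 0, 0, 0, 0, 0, 0.7], [0, 0, 0, 0, 0, 0, 1], [0, 0, 0, 0, 0, 0, 1], [0, 0, 0, 0, 0, 0, 1], [0, 0, -0.1, 0, 0, 0, 1], [0, 0, -0.2, 0, 0, 0, 1], [0, 0, -0.25, 0, 0, 0, 1], [0, 0, -0.25, 0, 0, 0, 1], [0, 0, -0.25, 0, 0, 0, 1], [0, 0, -0.15, 0, 0, 0, 1]],
])

```text
time: 29.68
ee_pos: [0.4856, -0.3509, 0.3804]
orientation: [0.003, 0.231, 0.973, -0.001]
force: [-0.3, -0.3, 0.2]
finger_gap: 0.0852
finger_force: 0.0
```

jog_arm([
  [[0, 0, 0, 0, 0, 0, 1], [0, 0, 0, 0, 0, 0, 1], [0, 0, 0, 0, 0, 0, 1], [0, 0, 0, 0, 0, 0, 1], [0, 0, 0, 0, 0, 0, 1], [0, 0, 0, 0, 0, 0, 1]],
])

```text
time: 30.18
ee_pos: [0.4857, -0.351, 0.374]
orientation: [-0.001, 0.231, 0.973, 0.0]
force: [0.9, 0.5, -0.6]
finger_gap: 0.0855
finger_force: 0.0
```

```bash
python3 - <<'E'
from h import *
p=robot.capture("side")
save("s8",cv2.resize(p["frame"][140:330,180:440],None,fx=3,fy=3,interpolation=cv2.INTER_CUBIC))
E
```

```text
(no output)
```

View pics/s8.png

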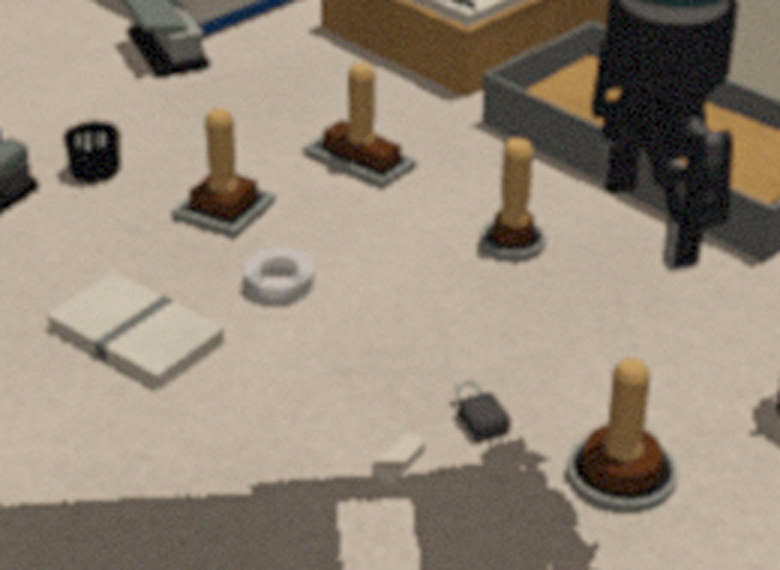

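All four stamps stand upright in their matching tins: square (222,200), long (360,150), small round (515,230) and large round (622,460). The gripper is clear of them.

```bash
python3 -c "
from station import robot
print(robot.finish_job())"
```

```text
the job is handed in; nothing more can be done
None
```

All four stamps are standing upright in their matching tins, the blue look-alike was left alone, and the job was handed in at about 30 s of the 109 s limit (the hand-in call returned no verdict).

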